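# Open the cupboard and put the caul in its door tray

## Robot

A 6-joint arm with a two-finger parallel gripper is mounted at the origin on a cart in front of the work surface, level with it; the furniture and walls round the work are solid. World frame = base frame: x ahead of the robot, y to its left, z up, the work surface at z = 0. Lengths are in mm, angles in rad, forces in N, time in s.
With the tool pointing down it reaches from about 350 to 975 mm from the base axis. Payload 7.1 kg.
Tool frame: the origin (TCP) lies midway between the tips of the shut fingers; the grasp point (between the pads) lies 19 mm behind it; z points along the fingers, x is the direction in which the jaws open and shut, and the axes are right-handed (so a half turn about z gives the same grasp; the last joint's range is limited). The gripper opens to 88 mm and grips with 3 to 60 N. Pads are 20 mm wide; open, the fingers measure 115 mm over their backs; the gripper's body (75 mm by 178 mm) begins 61 mm behind the grasp point.
Start: joints at [-1.168, 0.423, 1.63, -0, 1.089, -0.019], TCP at [255.892, -570.196, 222.675] pointing down, gripper open.
Joint ranges: [-3, 3], [-0.9, 2.11], [0.09, 2.58], [-1.31, 4.45], [0.11, 2.69], [-2.54, 2.54]. Speed limits (rad/s): [2.39, 2.39, 3.01, 3.14, 3.14, 3.14].

## Interface

Orientations are given as a rotation vector (axis times angle).
In Python, from workcell import telemetry, imaging, ticket gives the robot as it stands.
- The arm moves only by the tool jog_arm, never from a script. Its arguments are lists of equal length, an entry for each row: "travel": the shift along the world's x, y, z in units of 400 mm (1.0 is 400 mm), a list of three; "dr": the turn, a rotation vector about the world's x, y, z in units of 90 degrees (1.0 is 90 degrees), a list of three. In form: {"travel": [[tx, ty, tz], ...], "dr": [[wx, wy, wz], ...]}. A call has exactly 10 rows; each row is the pose to reach, as a shift and turn from the pose measured when the call began; what a row does not reach only later rows make up. A row lasts 1/10 s, in which the tool goes at most 50 mm and 8.59 degrees, less where a joint would pass 70% of its speed; a pose out of reach is approached as far as the arm can. A call with a number of a shift or a turn outside -1 to 1 is refused whole. A call with a gripper value outside its range is refused whole. "hand" is the opening, from -1 (shut) to 1 (fully open), set as the call begins (left out, the last holds). The fingers move at their own pace and stop on an object; the grip force is fixed at half the most. Time passes only in rows, so rows that repeat a pose let the fingers close, or fill a call up. It gives the time, the measured TCP pose, the force and the opening at its end, in the units of the state.
- telemetry.get_obs(): the state, without advancing time (a new reading comes with each control period).
- imaging.get_image(name): name is "scene" or "top" or "wrist"; returns a dict with "pixels" (384x512x3 uint8, red, green, blue), "range_z" (384x512 float32, mm along the optical axis (not along the pixel's ray), 0 where there is no reading), "fx", "fy", "cx", "cy" (pixels), "extrinsics" (4x4, takes a point from world to camera coordinates). Camera axes: x right, y down, z forward; pixel columns grow to the right and rows downward; lengths in mm; the calibration is good to about 2 mm. A picture is of the moment at which its call begins.
- ticket.close_job(): hands the job in, once; it reports no verdict.
The state is a dict: "t": time; "qpos": joint angles; "qvel": joint speeds; "joint_torque": joint torques, N m; "ee_pos": TCP position; "orientation": TCP orientation; "ft_force": force on the tool from outside, world axes, zero at the start; "moment": the same for the moment, N m; "width": finger opening in mm.
Only numpy, scipy, OpenCV 4.12 (cv2) and the standard library are available. Lean on these libraries where they do the work, as an engineer would, in place of code of your own. Each camera call takes 0.05 s, during which the arm holds its last target. There are 200 camera calls.

## Task

Pull the small bench cupboard's door wide open by its handle, at least square to the cupboard's front, and leave it open. Then put the short pine caul (the plain square-edged wooden bar lying on the bench) away in the tray on the inside of the door, lying flat on the tray floor along its length. Leave the other things on and around the cupboard where they are.

Things in the scene. Friction and masses are not known exactly. Their poses are not given: they have to be found in the camera images.
- cupboard: Plywood bench cupboard, fixed to the bench, 210 deep (x) x 280 wide (y) x 200 mm high, with one door on its front (-x face). Origin: centre of its underside, at bench height; x points to its back, y to its left, z up.
- cupboard_door (a joint): Door hinge, a vertical axis at the right (-y) edge of the cupboard's front. 0 = shut, grows as the free (left) edge swings out towards the robot, counter-clockwise from above; 1.57 = square to the front; stop at 1.9 rad. It is stiff (about 2 N at the handle) and stays where it is left. Starts shut or a little ajar.
- door_hinge (a point): Point on the door's hinge axis, 170 mm above the bench. Its axes turn with the door: y runs along the door from the hinge to the free edge (door 280 mm wide, top edge 196 mm above the bench), x points through the door from its outer to its inner side (panel 16 mm thick, from x=0 to x=16 mm), z up.
- pull_grip (a point): Where to grip the door handle: on the axis of its upright bar, 168 mm above the bench, 15 mm below the bar's top end. Bar 12 mm thick, 42 mm out from the door's outer face, 250 mm from the hinge. The handle is a D-shaped steel pull near the door's free edge, 97 to 189 mm above the bench, its bar joined to the door at both ends. Axes as door_hinge.
- door_tray (a point): Centre of the floor of the open tray on the door's inner side, 130 mm above the bench. Inside it measures 92 mm across (x, away from the door) x 187 mm along the door (y), with a lip 16 mm high and 5 mm thick; the door's top edge is 66 mm above the tray floor. Axes as door_hinge. Inside the cupboard while the door is shut.
- caul: Pine caul (clamping bar), a plain bar 30 (x) x 140 (y) x 24 mm (z), lying on the bench to the left of the cupboard, in front of the vice. Origin: centre of its underside; y along its length.
- sanding_block: Bystander: cork sanding block, 60 x 110 x 24 mm, on top of the cupboard. Origin: centre of its underside.
- try_square: Bystander: try square with dark wooden stock and steel blade, 110 x 173 x 24 mm, on the bench at the left. Origin: underside centre.
- marker: Bystander: black marker pen, 119 mm long, 16 mm thick, on the bench to the right. Origin: underside centre.
- hammer: Bystander: small tack hammer, 127 x 89 x 24 mm, at the bench's right near edge. Origin: underside centre.

How it is judged:
By the outcome, as a careful person would: the job done as asked, in the order asked, and still so for the second after the job is handed in, with the robot touching nothing.
It also fails if it takes over 66 s, if anything falls off the work surface, if the arm or the gripper's body presses on something with over 40 N, if the wrist force passes 120 N, or if a joint passes its speed limit or range.

## Working session

There is one attempt and no reset: what is moved stays moved. The work goes in short steps, Python scripts to look and compute and a tool call to move; the robot and the scene stay as the last step left them, time stands still between calls to the robot, and variables do not carry over. Pictures are saved under pics/ and viewed, about 8 in all and at most 12, crops included, and the job is handed in when it is done.

Besides the shell and the picture viewer there is one more tool, called as name(argument=value, ...), one argument or row to a line, values as JSON. jog_arm: Moves the arm, as the interface text tells. Its arguments: {"type":"object","properties":{"travel":{"type":"array"},"dr":{"type":"array"},"hand":{"type":"number"}},"required":["travel","dr"]}

```bash
ls; mkdir -p pics
cat > h.py <<'E'
import numpy as np, cv2
from workcell import telemetry, imaging, ticket
def snap(n,tag):
    im=imaging.get_image(n); np.savez(f'pics/{tag}.npz',**im)
    cv2.imwrite(f'pics/{tag}.png',cv2.cvtColor(im['pixels'],cv2.COLOR_RGB2BGR)); return im
def load(tag): return dict(np.load(f'pics/{tag}.npz'))
def cloud(im):
    z=im['range_z'].astype(float); v,u=np.mgrid[:z.shape[0],:z.shape[1]]
    P=np.stack([(u-im['cx'])/im['fx']*z,(v-im['cy'])/im['fy']*z,z],-1)
    T=np.linalg.inv(im['extrinsics']); W=P@T[:3,:3].T+T[:3,3]; W[z==0]=np.nan; return W
E
python3 - <<'E'
from h import *
a=snap('top','top0');b=snap('scene','scene0')
cv2.imwrite('pics/both0.png',cv2.resize(cv2.cvtColor(np.vstack([a['pixels'],b['pixels']]),cv2.COLOR_RGB2BGR),None,fx=.78,fy=.78))
for i in(a,b):print(np.linalg.inv(i['extrinsics'])[:3,3])
print(telemetry.get_obs())
E
```

```text
pics
[ 280.46742506  118.8959657  1471.40951305]
[-264.63021595 1141.25440689  900.5814648 ]
{'t': 0.1, 'qpos': array([-1.16796527e+00,  4.23741670e-01,  1.63057208e+00, -2.66456637e-05,
        1.08859133e+00, -1.89942269e-02]), 'qvel': array([ 0.00220951, -0.0031992 , -0.00158854,  0.00106911,  0.00017981,
        0.0003232 ]), 'joint_torque': array([-2.91846491e-04, -5.45615888e+01, -2.74325573e+01,  6.45791972e-02,
        1.87758211e-02, -1.56798188e-05]), 'ee_pos': array([ 255.72459951, -569.76663119,  222.00993397]), 'orientation': array([-2.63668944e+00,  1.70674601e+00,  1.72937117e-03]), 'ft_force': array([ 0.25684844, -0.39415364, -0.63940969]), 'moment': array([ 0.00987829,  0.03493702, -0.03028646]), 'width': 87.63554046195347}
```

View pics/both0.png

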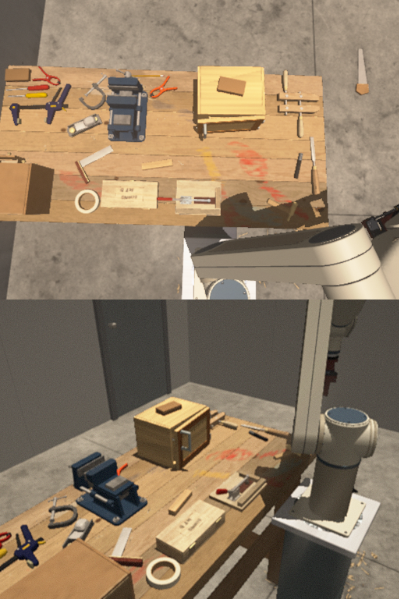

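Run:
```python
from h import *
a=load('top0');W=cloud(a)
c=cv2.cvtColor(a['pixels'],cv2.COLOR_RGB2BGR)[70:290,80:420]
cv2.imwrite('pics/crop0.png',cv2.resize(c,None,fx=2.3,fy=2.3,interpolation=cv2.INTER_CUBIC))
# height map in world, visualise: cupboard top
z=W[...,2]
def info(m,n,amin=30):
    m=m.astype(np.uint8)
    for i,st in enumerate(cv2.connectedComponentsWithStats(m)[2][1:]):
        if st[4]<amin: continue
    k,l,s,ce=cv2.connectedComponentsWithStats(m)
    for i in range(1,k):
        if s[i,4]<amin: continue
        P=W[l==i]; r=cv2.minAreaRect(P[:,:2].astype(np.float32)); print(n,s[i],P.mean(0).round(),'rect',np.round(cv2.boxPoints(r)).tolist(),np.round(r[1]))
info((z>190)&(z<206),'top200')
info((z>14)&(z<34),'z24')
info((z>40)&(z<185),'mid',60)
```

```text
top200 [ 253   84   88   79 5069] [749. -23. 200.] rect [[607.0, 113.0], [613.0, -167.0], [877.0, -162.0], [871.0, 119.0]] [265. 280.]
top200 [ 33 209  12  66 168] [334. 753. 198.] rect [[238.0, 759.0], [238.0, 750.0], [434.0, 750.0], [434.0, 760.0]] [196.   9.]
z24 [  7  87  32  17 497] [874. 966.  23.] rect [[840.0, 1021.0], [847.0, 908.0], [912.0, 912.0], [904.0, 1025.0]] [ 64. 113.]
z24 [ 41  87  31  19 119] [868. 840.  17.] rect [[810.0, 819.0], [871.0, 786.0], [913.0, 864.0], [853.0, 897.0]] [89. 69.]
z24 [357  89  53  87 945] [ 777. -350.   28.] rect [[612.0, -373.0], [767.0, -510.0], [950.0, -303.0], [795.0, -166.0]] [276. 207.]
z24 [101  96  38  44 297] [783. 592.  19.] rect [[698.0, 590.0], [838.0, 486.0], [901.0, 571.0], [761.0, 675.0]] [106. 174.]
z24 [192  97  36  28 164] [832. 283.  18.] rect [[764.0, 317.0], [837.0, 213.0], [897.0, 255.0], [824.0, 359.0]] [ 73. 128.]
z24 [  12  107   80   54 1089] [722. 825.  24.] rect [[581.0, 929.0], [699.0, 657.0], [841.0, 719.0], [722.0, 991.0]] [155. 297.]
z24 [ 35 108  29   8 165] [814. 860.  22.] rect [[794.0, 912.0], [807.0, 81
[... 2120 characters left out ...]
31.0, 618.0], [649.0, 578.0], [683.0, 593.0], [666.0, 633.0]] [37. 44.]
mid [264 153  76  15 696] [637. -49. 113.] rect [[620.0, 77.0], [644.0, -170.0], [651.0, -169.0], [628.0, 78.0]] [  7. 248.]
mid [  0 195  34  14 187] [470. 901.  82.] rect [[431.0, 810.0], [465.0, 802.0], [505.0, 967.0], [472.0, 975.0]] [170.  35.]
mid [  37  209   29   66 1328] [335. 753. 116.] rect [[236.0, 755.0], [252.0, 699.0], [469.0, 761.0], [452.0, 818.0]] [225.  59.]
mid [ 129  231  141   37 2743] [329. 375.  57.] rect [[270.0, 517.0], [272.0, 48.0], [391.0, 48.0], [389.0, 518.0]] [119. 469.]
mid [226 267  56   7 180] [267.  94.  43.] rect [[257.0, 192.0], [257.0, 5.0], [276.0, 5.0], [276.0, 192.0]] [ 19. 187.]
```

View pics/crop0.png

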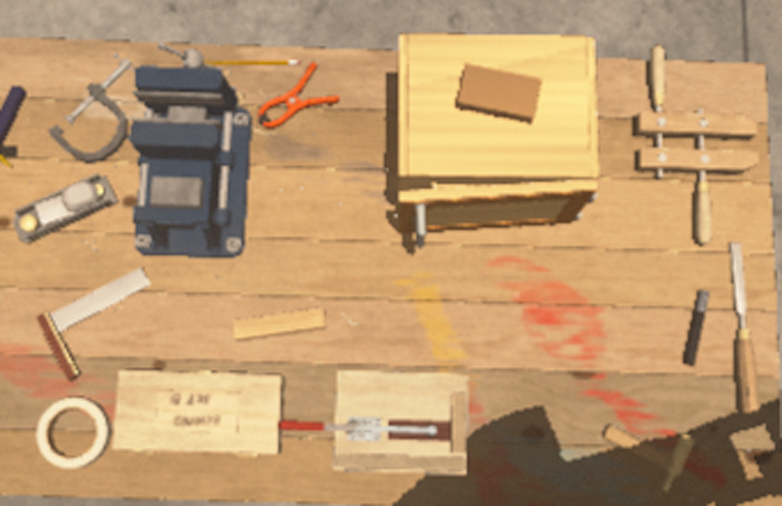

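Run:
```python
from h import *
for t in('top0','scene0'):
    W=cloud(load(t)); x,y,z=[W[...,i] for i in range(3)]
    m=(z>70)&(z<194)&(x>540)&(x<640)&(y>40)&(y<140)
    P=W[m]; print(t,len(P))
    for lo in range(70,194,20):
        Q=P[(P[:,2]>=lo)&(P[:,2]<lo+20)&(P[:,0]<605)]
        if len(Q): print(lo,len(Q),np.percentile(Q,[5,50,95],0).round(0).tolist())
W=cloud(load('top0'));x,y,z=[W[...,i] for i in range(3)]
for u in range(256,340,8):
    col=[(v,int(x[v,u]),int(y[v,u]),int(z[v,u])) for v in range(140,172) if z[v,u]>60]
    print(u,[c[1:] for c in col if c[3]>150])
b=load('scene0')['pixels'][150:330,100:330]
b=np.zeros(1) if 0 else b
import cv2
cv2.imwrite('pics/crop1.png',cv2.resize(cv2.cvtColor(load('scene0')['pixels'][120:250,160:290],cv2.COLOR_RGB2BGR),None,fx=4,fy=4))
```

```text
top0 254
90 4 [[578.0, 80.0, 103.0], [585.0, 84.0, 107.0], [602.0, 84.0, 109.0]]
110 8 [[576.0, 75.0, 111.0], [579.0, 82.0, 111.0], [599.0, 84.0, 126.0]]
130 5 [[577.0, 74.0, 131.0], [578.0, 78.0, 136.0], [581.0, 84.0, 148.0]]
150 4 [[576.0, 76.0, 152.0], [577.0, 80.0, 159.0], [578.0, 82.0, 163.0]]
170 25 [[577.0, 73.0, 178.0], [588.0, 79.0, 188.0], [602.0, 83.0, 190.0]]
190 6 [[579.0, 74.0, 190.0], [586.0, 80.0, 191.0], [593.0, 83.0, 193.0]]
scene0 619
90 23 [[577.0, 80.0, 100.0], [590.0, 85.0, 106.0], [604.0, 89.0, 109.0]]
110 20 [[575.0, 81.0, 111.0], [579.0, 84.0, 117.0], [598.0, 88.0, 129.0]]
130 19 [[575.0, 78.0, 132.0], [579.0, 84.0, 140.0], [583.0, 88.0, 147.0]]
150 23 [[574.0, 78.0, 150.0], [579.0, 84.0, 160.0], [584.0, 88.0, 168.0]]
170 40 [[574.0, 77.0, 173.0], [584.0, 84.0, 184.0], [603.0, 88.0, 189.0]]
190 2 [[578.0, 81.0, 190.0], [582.0, 83.0, 191.0], [586.0, 86.0, 192.0]]
256 [(676, 104, 201), (673, 104, 198), (670, 104, 199), (666, 104, 202), (662, 104, 201), (659, 104, 202), (658, 104, 193), (659, 104, 179), (659, 103, 168), (660, 103, 153), (634, 103, 198), (632, 10
[... 2295 characters left out ...]
 199), (643, -101, 191), (640, -102, 187), (638, -103, 183), (643, -107, 156)]
328 [(684, -125, 201), (681, -125, 200), (678, -126, 199), (675, -126, 198), (671, -126, 199), (668, -126, 198), (664, -126, 200), (665, -128, 186), (658, -126, 198), (655, -126, 198), (652, -126, 197), (650, -127, 194), (644, -125, 202), (643, -126, 195), (643, -129, 180), (643, -131, 171), (641, -132, 163)]
336 [(685, -151, 200), (681, -151, 203), (678, -151, 201), (675, -151, 201), (671, -151, 203), (668, -151, 202), (665, -151, 201), (664, -152, 194), (660, -152, 194), (656, -152, 198), (653, -152, 196), (651, -153, 193), (646, -152, 196), (644, -153, 192), (645, -156, 177), (646, -159, 161), (645, -161, 153)]
```

View pics/crop1.png

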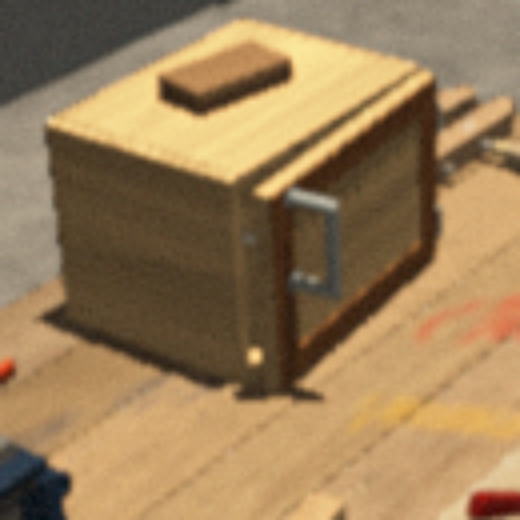

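jog_arm(
  travel=[
    [0.04,0.08,0.01],
    [0.08,0.16,0.02],
    [0.12,0.24,0.03],
    [0.16,0.32,0.04],
    [0.2,0.4,0.05],
    [0.24,0.48,0.06],
    [0.28,0.56,0.07],
    [0.32,0.64,0.08],
    [0.36,0.72,0.09],
    [0.4,0.8,0.1],
  ],
  dr=[
    [0,0,-0.02],
    [0,0,-0.04],
    [0,0,-0.06],
    [0,0,-0.08],
    [0,0,-0.1],
    [0,0,-0.12],
    [0,0,-0.14],
    [0,0,-0.16],
    [0,0,-0.18],
    [0,0,-0.2],
  ],
  hand=1,
)

```text
t: 1.1
ee_pos: [416.0, -248.3, 262.0]
orientation: [-2.336, 2.1, 0.002]
ft_force: [1.2, 0.1, -0.2]
width: 87.7
```

jog_arm(
  travel=[
    [0.04,0.08,0.01],
    [0.08,0.16,0.02],
    [0.12,0.24,0.03],
    [0.16,0.32,0.04],
    [0.2,0.4,0.05],
    [0.24,0.48,0.06],
    [0.28,0.56,0.06],
    [0.32,0.64,0.06],
    [0.36,0.72,0.06],
    [0.38,0.78,0.06],
  ],
  dr=[
    [0,0,0],
    [0,0,0],
    [0,0,0],
    [0,0,0],
    [0,0,0],
    [0,0,0],
    [0,0,0],
    [0,0,0],
    [0,0,0],
    [0,0,0],
  ],
)

```text
t: 2.1
ee_pos: [568.6, 65.6, 285.6]
orientation: [-2.337, 2.099, 0.003]
ft_force: [0.4, -0.6, -0.3]
width: 87.7
```

Run:
```python
from h import *
w=snap('wrist','w0');o=telemetry.get_obs();print(o['ee_pos'],o['orientation'],o['qpos'])
W=cloud(w)
W=W[(W[...,2]>150)&(W[...,2]<194)&(W[...,0]<608)&(W[...,1]>40)&(W[...,1]<130)&(W[...,0]>540)]
print(len(W)); 
if len(W): print(np.percentile(W,[2,25,50,75,98],0).round(1))
```

```text
[569.35496002  68.14774245 285.58891619] [-2.33651484  2.09641163  0.00351206] [0.09658899 0.2799408  1.68638846 0.00357767 1.17497943 1.55778493]
373
[[577.8  77.1 179.4]
 [585.1  80.5 186.6]
 [592.8  83.3 187.9]
 [600.6  86.2 188.8]
 [607.4  89.7 190. ]]
```

View pics/w0.png

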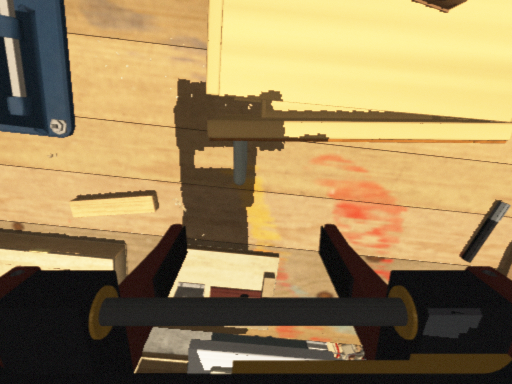

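jog_arm(
  travel=[
    [0.03,0.032,-0.03],
    [0.03,0.032,-0.07],
    [0.03,0.032,-0.11],
    [0.03,0.032,-0.15],
    [0.03,0.032,-0.19],
    [0.03,0.032,-0.23],
    [0.03,0.032,-0.27],
    [0.03,0.032,-0.31],
    [0.03,0.032,-0.34],
    [0.03,0.032,-0.34],
  ],
  dr=[
    [0,0,-0.01],
    [0,0,-0.01],
    [0,0,-0.01],
    [0,0,-0.01],
    [0,0,-0.01],
    [0,0,-0.01],
    [0,0,-0.01],
    [0,0,-0.01],
    [0,0,-0.01],
    [0,0,-0.01],
  ],
)

```text
t: 3.15
ee_pos: [580.0, 80.6, 147.8]
orientation: [2.321, -2.116, -0.007]
ft_force: [-0.3, 0.9, -0.7]
width: 87.7
```

jog_arm(
  travel=[
    [0,0,0],
    [0,0,0],
    [0,0,0],
    [0,0,0],
    [0,0,0],
    [0,0,0],
    [0,0,0],
    [0,0,0],
    [0,0,0],
    [0,0,0],
  ],
  dr=[
    [0,0,0],
    [0,0,0],
    [0,0,0],
    [0,0,0],
    [0,0,0],
    [0,0,0],
    [0,0,0],
    [0,0,0],
    [0,0,0],
    [0,0,0],
  ],
  hand=-1,
)

```text
t: 4.15
ee_pos: [579.9, 80.9, 147.7]
orientation: [2.321, -2.117, -0.008]
ft_force: [-1.6, 8.1, -1.5]
width: 11.2
```

```bash
cat > arc.py <<'E'
from h import *
import sys
o=telemetry.get_obs();p=o['ee_pos'];r=o['orientation'];print(p,o['width'],o['ft_force'],np.degrees(o['qpos'][5]))
H=np.array([646,-165.]);v=p[:2]-H;print('radius',np.hypot(*v))
st=float(sys.argv[1]);
for k in range(1,11):
    a=st*k; R=np.array([[np.cos(a),-np.sin(a)],[np.sin(a),np.cos(a)]]); print(k,np.round((R@v-v)/400,3),round(a/np.pi*2,3))
E
python3 arc.py 0.06
```

```text
[579.89659325  80.86435199 147.74130908] 11.203960148840693 [-1.61390493  8.08939109 -1.4570926 ] 91.20842100798905
radius 254.5956401133364
1 [-0.037 -0.011] 0.038
2 [-0.072 -0.024] 0.076
3 [-0.107 -0.04 ] 0.115
4 [-0.141 -0.057] 0.153
5 [-0.174 -0.076] 0.191
6 [-0.206 -0.098] 0.229
7 [-0.236 -0.121] 0.267
8 [-0.265 -0.146] 0.306
9 [-0.293 -0.172] 0.344
10 [-0.318 -0.201] 0.382
```

jog_arm(
  travel=[
    [-0.037,-0.011,0],
    [-0.072,-0.024,0],
    [-0.107,-0.04,0],
    [-0.141,-0.057,0],
    [-0.174,-0.076,0],
    [-0.206,-0.098,0],
    [-0.236,-0.121,0],
    [-0.265,-0.146,0],
    [-0.293,-0.172,0],
    [-0.318,-0.201,0],
  ],
  dr=[
    [0,0,0.038],
    [0,0,0.076],
    [0,0,0.115],
    [0,0,0.153],
    [0,0,0.191],
    [0,0,0.229],
    [0,0,0.267],
    [0,0,0.306],
    [0,0,0.344],
    [0,0,0.382],
  ],
)

```text
t: 5.15
ee_pos: [453.4, -0.2, 147.7]
orientation: [2.844, -1.331, -0.004]
ft_force: [6.0, -1.6, -7.1]
width: 11.9
```

```bash
python3 arc.py 0.06
```

```text
[ 4.53362296e+02 -2.31453620e-01  1.47706830e+02] 11.8982363154956 [ 5.97145291 -1.60094127 -7.07199161] 48.64546502453343
radius 253.49153639789313
1 [-0.024 -0.03 ] 0.038
2 [-0.046 -0.061] 0.076
3 [-0.066 -0.093] 0.115
4 [-0.084 -0.126] 0.153
5 [-0.1   -0.161] 0.191
6 [-0.114 -0.196] 0.229
7 [-0.126 -0.232] 0.267
8 [-0.136 -0.269] 0.306
9 [-0.143 -0.306] 0.344
10 [-0.148 -0.344] 0.382
```

jog_arm(
  travel=[
    [-0.024,-0.03,0],
    [-0.046,-0.061,0],
    [-0.066,-0.093,0],
    [-0.084,-0.126,0],
    [-0.1,-0.161,0],
    [-0.114,-0.196,0],
    [-0.126,-0.232,0],
    [-0.136,-0.269,0],
    [-0.143,-0.306,0],
    [-0.148,-0.344,0],
  ],
  dr=[
    [0,0,0.038],
    [0,0,0.076],
    [0,0,0.115],
    [0,0,0.153],
    [0,0,0.191],
    [0,0,0.229],
    [0,0,0.267],
    [0,0,0.306],
    [0,0,0.344],
    [0,0,0.382],
  ],
)

```text
t: 6.15
ee_pos: [395.0, -138.5, 147.7]
orientation: [3.111, -0.428, 0.001]
ft_force: [6.4, 1.1, -8.8]
width: 11.6
```

```bash
python3 arc.py 0.045
```

```text
[ 394.98109458 -138.51783868  147.718974  ] 11.634666039877 [ 6.42831424  1.09247636 -8.77892446] -5.126755138082275
radius 252.41195642167938
1 [-0.002 -0.028] 0.029
2 [-0.003 -0.057] 0.057
3 [-0.003 -0.085] 0.086
4 [-0.002 -0.113] 0.115
5 [ 0.001 -0.142] 0.143
6 [ 0.005 -0.17 ] 0.172
7 [ 0.01  -0.198] 0.201
8 [ 0.017 -0.225] 0.229
9 [ 0.025 -0.253] 0.258
10 [ 0.034 -0.28 ] 0.286
```

jog_arm(
  travel=[
    [-0.002,-0.028,0],
    [-0.003,-0.057,0],
    [-0.003,-0.085,0],
    [-0.002,-0.113,0],
    [0.001,-0.142,0],
    [0.005,-0.17,0],
    [0.01,-0.198,0],
    [0.017,-0.225,0],
    [0.025,-0.253,0],
    [0.034,-0.28,0],
  ],
  dr=[
    [0,0,0.029],
    [0,0,0.057],
    [0,0,0.086],
    [0,0,0.115],
    [0,0,0.143],
    [0,0,0.172],
    [0,0,0.201],
    [0,0,0.229],
    [0,0,0.258],
    [0,0,0.286],
  ],
)

```text
t: 7.15
ee_pos: [409.2, -250.7, 147.7]
orientation: [3.128, 0.278, 0.003]
ft_force: [4.9, 3.3, -3.2]
width: 11.7
```

jog_arm(
  travel=[
    [0,0,0],
    [0,0,0],
    [0,0,0],
    [0,0,0],
    [0,0,0],
    [0,0,0],
    [0,0,0],
    [0,0,0],
    [0,0,0],
    [0,0,0],
  ],
  dr=[
    [0,0,0],
    [0,0,0],
    [0,0,0],
    [0,0,0],
    [0,0,0],
    [0,0,0],
    [0,0,0],
    [0,0,0],
    [0,0,0],
    [0,0,0],
  ],
  hand=1,
)

```text
t: 8.15
ee_pos: [409.2, -250.7, 147.7]
orientation: [3.128, 0.278, 0.003]
ft_force: [-0.6, -0.0, -0.3]
width: 86.6
```

jog_arm(
  travel=[
    [0,0,0.03],
    [0,0,0.07],
    [0,0,0.12],
    [0,0,0.18],
    [0,0,0.24],
    [0,0,0.3],
    [0,0,0.36],
    [0,0,0.41],
    [0,0,0.43],
    [0,0,0.43],
  ],
  dr=[
    [0,0,0],
    [0,0,0],
    [0,0,0],
    [0,0,0],
    [0,0,0],
    [0,0,0],
    [0,0,0],
    [0,0,0],
    [0,0,0],
    [0,0,0],
  ],
)

```text
t: 9.15
ee_pos: [409.6, -251.0, 321.1]
orientation: [3.126, 0.278, 0.006]
ft_force: [-1.3, -0.8, -0.6]
width: 87.8
```

Run:
```python
from h import *
a=snap('top','top1');b=snap('scene','scene1');o=telemetry.get_obs();print(o['ee_pos'],o['orientation'],o['qpos'])
c=lambda i:cv2.cvtColor(i['pixels'],cv2.COLOR_RGB2BGR)
cv2.imwrite('pics/both1.png',np.hstack([cv2.resize(c(a)[80:290,170:400],(420,384)),cv2.resize(c(b)[120:330,160:370],(384,384))]))
```

```text
[ 408.73258464 -250.43891703  319.13562944] [3.12851022e+00 2.77975066e-01 1.53879463e-03] [-5.74552346e-01  9.39358678e-02  1.83894433e+00  7.15154642e-06
  1.20747427e+00 -7.51793876e-01]
```

View pics/both1.png

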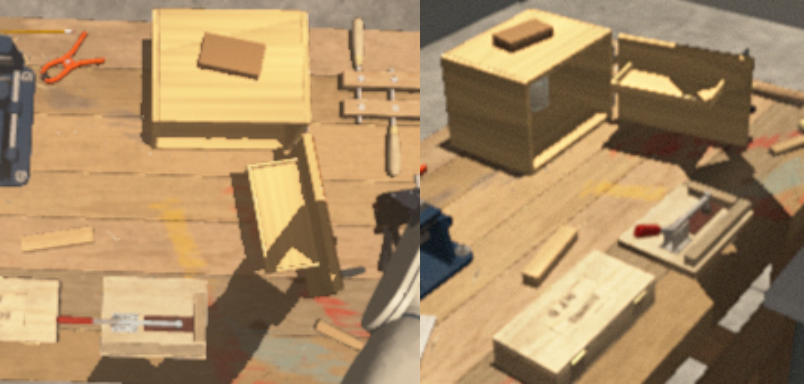

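Run:
```python
from h import *
for t in('top1','scene1'):
    W=cloud(load(t)).reshape(-1,3)
    Q=W[(W[:,0]>350)&(W[:,0]<650)&(W[:,1]>-260)&(W[:,1]<-40)]
    for lo,hi in((126,134),(141,151),(190,200)):
        P=Q[(Q[:,2]>lo)&(Q[:,2]<hi)]; 
        if len(P)<10: continue
        r=cv2.minAreaRect(P[:,:2].astype(np.float32));print(t,lo,len(P),r,np.round(cv2.boxPoints(r)).tolist(), P.mean(0).round())
H=np.array([646,-165.])
for th in(1.74,1.75,1.76):
    d=np.array([-np.sin(th),np.cos(th)]);n=np.array([np.cos(th),np.sin(th)]);print(th,H+250*d-42*n,H+140*d+62*n)
th=1.75;d=np.array([-np.sin(th),np.cos(th)]);n=np.array([np.cos(th),np.sin(th)])
W=cloud(load('top1')).reshape(-1,3);L=np.c_[(W[:,:2]-H)@n,(W[:,:2]-H)@d,W[:,2]]
m=(L[:,0]>-5)&(L[:,0]<140)&(L[:,1]>0)&(L[:,1]<300)
for lo,hi in((124,136),(140,152),(188,204)):
    P=L[m&(L[:,2]>lo)&(L[:,2]<hi)];print(lo,np.percentile(P,[1,5,50,95,99],0).round().tolist())
W=cloud(load('top1')).reshape(-1,3);P=W[(W[:,2]>16)&(W[:,2]<32)&(W[:,0]>420)&(W[:,0]<520)&(W[:,1]>190)&(W[:,1]<380)]
print('caul',cv2.minAreaRect(P[:,:2].astype(np.float32)),P.mean(0))
```

```text
top1 126 1242 ((493.1168212890625, -137.7180938720703), (253.96461486816406, 138.43911743164062), 22.753604888916016) [[349.0, -123.0], [403.0, -251.0], [637.0, -152.0], [583.0, -25.0]] [ 510. -131.  131.]
top1 141 251 ((504.037353515625, -128.54537963867188), (261.909912109375, 100.2755126953125), 10.421061515808105) [[366.0, -103.0], [384.0, -202.0], [642.0, -154.0], [624.0, -56.0]] [ 505. -123.  146.]
top1 190 477 ((512.83984375, -200.20138549804688), (275.9107971191406, 52.34404373168945), 11.356951713562012) [[372.0, -202.0], [383.0, -253.0], [653.0, -199.0], [643.0, -147.0]] [ 506. -187.  196.]
scene1 126 570 ((497.72857666015625, -130.22537231445312), (278.1502990722656, 114.94462585449219), 12.32369613647461) [[350.0, -104.0], [374.0, -216.0], [646.0, -157.0], [621.0, -44.0]] [ 503. -135.  131.]
scene1 141 357 ((496.8760681152344, -127.49078369140625), (276.07379150390625, 115.79994201660156), 12.250267028808594) [[350.0, -100.0], [374.0, -213.0], [644.0, -155.0], [619.0, -42.0]] [ 498. -134.  146.]
scene1 190 278 ((507.32684326171875, -180.32986450195312), (271.6752014160156, 65.04557800292969), 20.379560470581055) [[369.0, -197.0], [391.0, -258.0], [646.0, -164.0], [623.0, -103.0]] [ 501. -180.  195.]
1.74 [ 406.6428981 -248.4995675] [ 497.55867319 -127.46105363]
1.75 [ 407.48984762 -250.88892368] [ 497.19071199 -128.94731908]
1.76 [ 408.36064795 -253.26969104] [ 496.83763159 -130.43718978]
124 [[12.0, 34.0, 125.0], [16.0, 42.0, 127.0], [57.0, 129.0, 131.0], [100.0, 213.0, 135.0], [110.0, 226.0, 136.0]]
140 [[11.0, 10.0, 140.0], [12.0, 29.0, 141.0], [75.0, 132.0, 147.0], [110.0, 226.0, 151.0], [111.0, 252.0, 152.0]]
188 [[-4.0, 3.0, 189.0], [-3.0, 14.0, 192.0], [6.0, 138.0, 197.0], [14.0, 262.0, 202.0], [15.0, 273.0, 203.0]]
caul ((468.8314514160156, 288.5322265625), (30.77120590209961, 140.63375854492188), 10.237103462219238) [468.9248228  286.99572013  24.98855034]
```

jog_arm(
  travel=[
    [0.005,0.07,0],
    [0.01,0.15,0],
    [0.02,0.24,0],
    [0.03,0.34,0],
    [0.04,0.45,0],
    [0.05,0.56,-0.01],
    [0.06,0.67,-0.02],
    [0.07,0.78,-0.03],
    [0.08,0.86,-0.04],
    [0.08,0.9,-0.05],
  ],
  dr=[
    [0,0,0],
    [0,0,0],
    [0,0,0],
    [0,0,0],
    [0,0,0],
    [0,0,0],
    [0,0,0],
    [0,0,0],
    [0,0,0],
    [0,0,0],
  ],
)

```text
t: 10.25
ee_pos: [440.1, 111.9, 297.7]
orientation: [3.128, 0.282, -0.002]
ft_force: [0.6, -0.8, 0.4]
width: 88.1
```

jog_arm(
  travel=[
    [0.01,0.08,-0.05],
    [0.02,0.16,-0.1],
    [0.03,0.24,-0.15],
    [0.04,0.32,-0.2],
    [0.05,0.4,-0.26],
    [0.06,0.44,-0.32],
    [0.07,0.44,-0.38],
    [0.07,0.44,-0.42],
    [0.07,0.44,-0.45],
    [0.07,0.44,-0.45],
  ],
  dr=[
    [0,0,0],
    [0,0,0],
    [0,0,0],
    [0,0,0],
    [0,0,0],
    [0,0,0],
    [0,0,0],
    [0,0,0],
    [0,0,0],
    [0,0,0],
  ],
)

```text
t: 11.25
ee_pos: [466.5, 286.9, 115.3]
orientation: [3.126, 0.281, -0.009]
ft_force: [-0.4, -0.8, 0.0]
width: 88.0
```

Run:
```python
from h import *
w=snap('wrist','w1');o=telemetry.get_obs();print(o['ee_pos'],o['orientation'])
P=cloud(w).reshape(-1,3);P=P[(P[:,2]>18)&(P[:,2]<30)&(P[:,0]>420)&(P[:,0]<520)&(P[:,1]>200)&(P[:,1]<375)]
print(len(P),cv2.minAreaRect(P[:,:2].astype(np.float32)))
```

```text
[467.32513135 287.29011258 116.54909758] [ 3.1271755   0.28137612 -0.00574361]
4187 ((467.9830627441406, 293.15289306640625), (29.996835708618164, 138.74037170410156), 10.334149360656738)
```

View pics/w1.png

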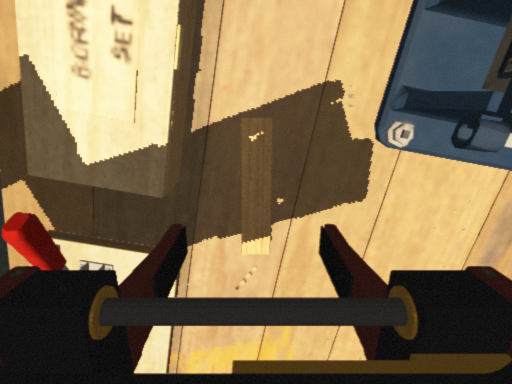

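jog_arm(
  travel=[
    [0.002,0.005,-0.04],
    [0.002,0.007,-0.08],
    [0.002,0.007,-0.12],
    [0.002,0.007,-0.16],
    [0.002,0.007,-0.2],
    [0.002,0.007,-0.23],
    [0.002,0.007,-0.255],
    [0.002,0.007,-0.27],
    [0.002,0.007,-0.279],
    [0.002,0.007,-0.279],
  ],
  dr=[
    [0,0,0],
    [0,0,0],
    [0,0,0],
    [0,0,0],
    [0,0,0],
    [0,0,0],
    [0,0,0],
    [0,0,0],
    [0,0,0],
    [0,0,0],
  ],
)

```text
t: 12.3
ee_pos: [468.2, 290.1, 4.9]
orientation: [3.127, 0.281, -0.006]
ft_force: [0.7, -0.2, 0.5]
width: 87.5
```

jog_arm(
  travel=[
    [0,0,0],
    [0,0,0],
    [0,0,0],
    [0,0,0],
    [0,0,0],
    [0,0,0],
    [0,0,0],
    [0,0,0],
    [0,0,0],
    [0,0,0],
  ],
  dr=[
    [0,0,0],
    [0,0,0],
    [0,0,0],
    [0,0,0],
    [0,0,0],
    [0,0,0],
    [0,0,0],
    [0,0,0],
    [0,0,0],
    [0,0,0],
  ],
  hand=-1,
)

```text
t: 13.3
ee_pos: [468.2, 290.1, 4.9]
orientation: [3.127, 0.281, -0.006]
ft_force: [0.4, -0.3, 0.0]
width: 29.8
```

jog_arm(
  travel=[
    [0,0,0.02],
    [0,0,0.06],
    [0,0,0.11],
    [0,0,0.17],
    [0,0,0.23],
    [0,0,0.3],
    [0,0,0.37],
    [0,0,0.44],
    [0,0,0.5],
    [0,0,0.55],
  ],
  dr=[
    [0,0,0],
    [0,0,0],
    [0,0,0],
    [0,0,0],
    [0,0,0],
    [0,0,0],
    [0,0,0],
    [0,0,0],
    [0,0,0],
    [0,0,0],
  ],
)

```text
t: 14.3
ee_pos: [468.3, 290.2, 228.0]
orientation: [3.128, 0.281, -0.002]
ft_force: [0.6, 0.0, 0.2]
width: 30.0
```

jog_arm(
  travel=[
    [0.005,-0.03,0.01],
    [0.01,-0.08,0.01],
    [0.015,-0.14,0.01],
    [0.02,-0.2,0.01],
    [0.025,-0.26,0.01],
    [0.03,-0.32,0.01],
    [0.035,-0.38,0.01],
    [0.04,-0.44,0.01],
    [0.045,-0.5,0.01],
    [0.05,-0.55,0.01],
  ],
  dr=[
    [0,0,-0.03],
    [0,0,-0.08],
    [0,0,-0.14],
    [0,0,-0.2],
    [0,0,-0.26],
    [0,0,-0.32],
    [0,0,-0.38],
    [0,0,-0.43],
    [0,0,-0.48],
    [0,0,-0.53],
  ],
)

```text
t: 15.3
ee_pos: [487.4, 68.2, 231.8]
orientation: [2.972, -1.016, -0.003]
ft_force: [-0.3, 1.0, -0.2]
width: 30.0
```

jog_arm(
  travel=[
    [0.005,-0.06,0.01],
    [0.01,-0.12,0.01],
    [0.015,-0.18,0.01],
    [0.02,-0.24,0.01],
    [0.025,-0.3,0.01],
    [0.03,-0.36,0.01],
    [0.035,-0.41,0.01],
    [0.04,-0.45,0.01],
    [0.042,-0.48,0.01],
    [0.042,-0.49,0.01],
  ],
  dr=[
    [0,0,-0.05],
    [0,0,-0.1],
    [0,0,-0.15],
    [0,0,-0.2],
    [0,0,-0.26],
    [0,0,-0.32],
    [0,0,-0.38],
    [0,0,-0.43],
    [0,0,-0.46],
    [0,0,-0.47],
  ],
)

```text
t: 16.3
ee_pos: [503.7, -129.0, 235.8]
orientation: [2.402, -2.024, -0.004]
ft_force: [-0.1, 1.1, -0.5]
width: 29.4
```

Run:
```python
from h import *
w=snap('wrist','w2');a=snap('top','top2');o=telemetry.get_obs();print(o['ee_pos'],o['orientation'],o['width'])
r=o['orientation'];print('jaw yaw',np.degrees(2*np.arctan2(r[1],r[0])))
c=lambda i:cv2.cvtColor(i['pixels'],cv2.COLOR_RGB2BGR)
cv2.imwrite('pics/both2.png',np.hstack([cv2.resize(c(w),None,fx=.8,fy=.8),cv2.resize(c(a)[130:270,240:420],None,fx=2.19,fy=2.19)]))
```

```text
[ 503.78410161 -128.10614137  235.77327582] [-2.40465482  2.02156789  0.00400645] 29.832160300902256
jaw yaw 279.8931774911949
```

View pics/both2.png

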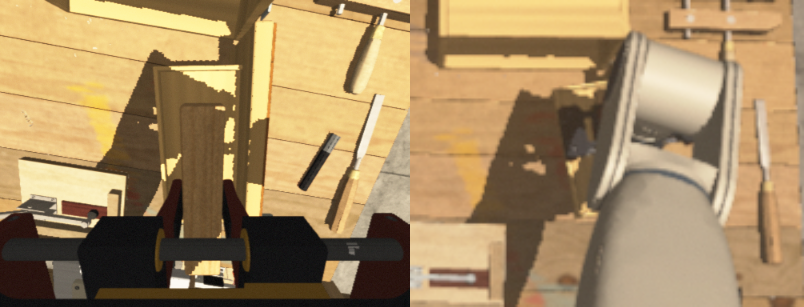

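jog_arm(
  travel=[
    [0.002,0,-0.03],
    [0.002,0,-0.06],
    [0.002,0,-0.1],
    [0.002,0,-0.14],
    [0.002,0,-0.17],
    [0.002,0,-0.2],
    [0.002,0,-0.22],
    [0.002,0,-0.235],
    [0.002,0,-0.245],
    [0.002,0,-0.249],
  ],
  dr=[
    [0,0,0],
    [0,0,0],
    [0,0,0],
    [0,0,0],
    [0,0,0],
    [0,0,0],
    [0,0,0],
    [0,0,0],
    [0,0,0],
    [0,0,0],
  ],
)

```text
t: 17.4
ee_pos: [504.6, -128.1, 136.0]
orientation: [-2.405, 2.022, 0.004]
ft_force: [-0.6, 0.7, 0.1]
width: 29.5
```

Run:
```python
from h import *
w=snap('wrist','w3');b=snap('scene','scene3');o=telemetry.get_obs();print(o['ee_pos'],o['ft_force'],o['width'])
c=lambda i:cv2.cvtColor(i['pixels'],cv2.COLOR_RGB2BGR)
cv2.imwrite('pics/both3.png',np.hstack([cv2.resize(c(w),None,fx=.8,fy=.8),cv2.resize(c(b)[120:260,200:380],None,fx=2.19,fy=2.19)]))
```

```text
[ 504.67075609 -128.17118213  136.25771189] [ 0.22722123 -0.03668322 -0.25812827] 29.72482812273845
```

View pics/both3.png

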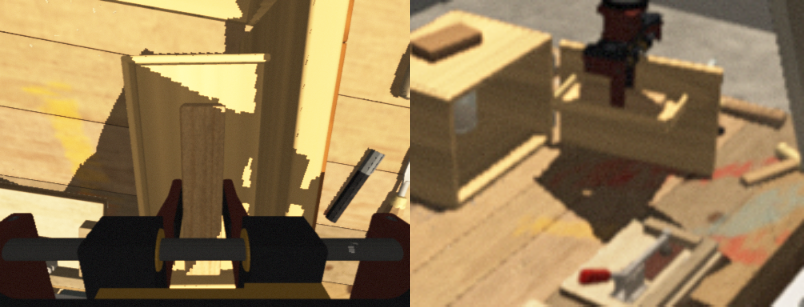

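jog_arm(
  travel=[
    [0,0,-0.002],
    [0,0,-0.002],
    [0,0,-0.002],
    [0,0,-0.002],
    [0,0,-0.002],
    [0,0,-0.002],
    [0,0,-0.002],
    [0,0,-0.002],
    [0,0,-0.002],
    [0,0,-0.002],
  ],
  dr=[
    [0,0,0],
    [0,0,0],
    [0,0,0],
    [0,0,0],
    [0,0,0],
    [0,0,0],
    [0,0,0],
    [0,0,0],
    [0,0,0],
    [0,0,0],
  ],
)

```text
t: 18.5
ee_pos: [504.7, -128.2, 135.5]
orientation: [-2.405, 2.021, 0.004]
ft_force: [-0.2, 0.4, 0.3]
width: 29.8
```

jog_arm(
  travel=[
    [0,0,0],
    [0,0,0],
    [0,0,0],
    [0,0,0],
    [0,0,0],
    [0,0,0],
    [0,0,0],
    [0,0,0],
    [0,0,0],
    [0,0,0],
  ],
  dr=[
    [0,0,0],
    [0,0,0],
    [0,0,0],
    [0,0,0],
    [0,0,0],
    [0,0,0],
    [0,0,0],
    [0,0,0],
    [0,0,0],
    [0,0,0],
  ],
  hand=0.05,
)

```text
t: 19.5
ee_pos: [504.7, -128.2, 135.5]
orientation: [-2.405, 2.022, 0.004]
ft_force: [0.4, 0.6, -0.5]
width: 46.3
```

jog_arm(
  travel=[
    [0,0,0.01],
    [0,0,0.04],
    [0,0,0.08],
    [0,0,0.13],
    [0,0,0.19],
    [0,0,0.25],
    [0,0,0.31],
    [0,0,0.37],
    [0,0,0.43],
    [0,0,0.48],
  ],
  dr=[
    [0,0,0],
    [0,0,0],
    [0,0,0],
    [0,0,0],
    [0,0,0],
    [0,0,0],
    [0,0,0],
    [0,0,0],
    [0,0,0],
    [0,0,0],
  ],
)

```text
t: 20.5
ee_pos: [504.8, -128.2, 330.0]
orientation: [-2.404, 2.021, 0.001]
ft_force: [0.4, 1.0, -0.2]
width: 46.0
```

jog_arm(
  travel=[
    [-0.02,-0.05,0.01],
    [-0.05,-0.12,0.02],
    [-0.08,-0.2,0.02],
    [-0.12,-0.28,0.02],
    [-0.16,-0.36,0.02],
    [-0.2,-0.44,0.02],
    [-0.24,-0.52,0.02],
    [-0.28,-0.6,0.02],
    [-0.32,-0.66,0.02],
    [-0.33,-0.68,0.02],
  ],
  dr=[
    [0,0,0],
    [0,0,0],
    [0,0,0],
    [0,0,0],
    [0,0,0],
    [0,0,0],
    [0,0,0],
    [0,0,0],
    [0,0,0],
    [0,0,0],
  ],
)

```text
t: 21.5
ee_pos: [371.4, -402.0, 339.0]
orientation: [-2.402, 2.024, -0.001]
ft_force: [0.1, 0.7, -0.5]
width: 46.2
```

Run:
```python
from h import *
a=snap('top','top4');b=snap('scene','scene4');o=telemetry.get_obs();print(o['ee_pos'],o['ft_force'],o['width'],o['t'])
c=lambda i:cv2.cvtColor(i['pixels'],cv2.COLOR_RGB2BGR)
cv2.imwrite('pics/both4.png',np.hstack([cv2.resize(c(a)[70:290,150:420],None,fx=1.5,fy=1.5),cv2.resize(c(b)[120:340,180:420],None,fx=1.5,fy=1.5)]))
W=cloud(a).reshape(-1,3);H=np.array([646,-165.])
q=W[(W[:,2]>190)&(W[:,2]<203)&(W[:,0]>350)&(W[:,0]<635)&(W[:,1]>-240)&(W[:,1]<-140)]
print(cv2.fitLine(q[:,:2].astype(np.float32),2,0,.01,.01).ravel())
P=W[(W[:,2]>150)&(W[:,2]<160)&(W[:,0]>400)&(W[:,0]<600)&(W[:,1]>-165)&(W[:,1]<-90)]
print(len(P),cv2.minAreaRect(P[:,:2].astype(np.float32)),np.percentile(P[:,2],[5,50,95]))
```

```text
[ 372.3436598  -400.82712563  338.68608321] [ 0.29477533 -0.26757574  0.78110124] 46.23277875070332 21.6
[ 9.8075765e-01  1.9522926e-01  5.0049771e+02 -1.8688573e+02]
389 ((503.11859130859375, -130.4492950439453), (59.69014358520508, 191.6833038330078), 86.4798583984375) [151.21087937 155.41087329 158.96241175]
```

View pics/both4.png

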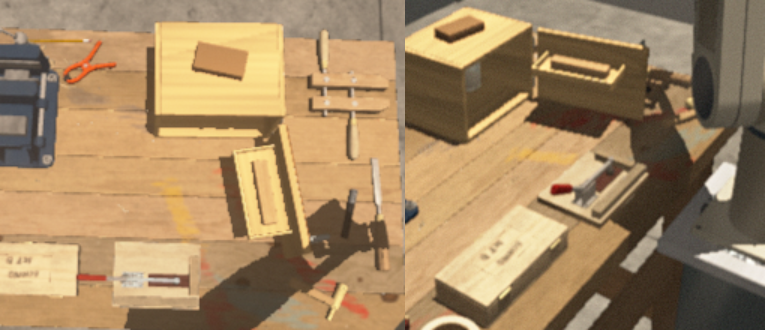

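The caul lies flat in the tray, in line with the door. The door is about 100° open, the other objects haven't moved, and the robot is clear.

```bash
python3 -c "
from workcell import ticket; print(ticket.close_job())"
```

```text
the job is handed in; nothing more can be done
None
```

The door is pulled open by its handle and left open, the pine caul is lying in the tray on the inside of the door, and the job is handed in at about 21.6 s. There was no verdict on hand-in.

- **Door:** a line fitted to its top edge in the last top view puts it at about 1.74 rad, past square to the cupboard front. It stayed there when I let go of the handle.
- **Caul:** the last pictures show it flat and centred in the tray, in line with the door. The median height of its top surface was 155 mm, against 154 mm expected for lying flat on the tray floor.
- **Other things:** the sanding block, try square, marker and hammer were not touched. All but the try square, which lay outside the final crops, looked in place by eye.
- **Forces:** the wrist readings I saw stayed under about 10 N.
- **Disagreement or failed check:** two views placed the caul on the bench about 5 mm apart along its length. I aimed between them, and the grip and placing were fine. My last outline fit of the caul took in parts of the tray lip as well, so I relied on the pictures and the height for the placing.

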